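# Lay out the skate honing stones in their holders

## Task

Get the honing bench ready for the next pair of skates: take the stack of four stones apart from the top, one at a time, and lay each stone flat and square in the middle of its own holder, the one of its colour with the jaws set to its length. The stones chip easily, so set them down rather than letting them drop, and leave the dial gauge and the brush where they lie.

Things in the scene. Friction and masses are not known exactly. Their poses are not given: they have to be found in the camera images.
- black_mid (a point): Centre (half-way up) of the near-black coarse stone, a flat bar 160 mm long x 56 mm wide x 25 mm thick; at the start it is at the bottom of the stack, on a green bench mat 3 mm thick. x along its length, y across its width, z up. Either end and either face will do.
- brown_mid (a point): Centre (half-way up) of the rust-brown medium stone, a flat bar 130 mm long x 50 mm wide x 25 mm thick; at the start it is second from the bottom. x along its length, y across its width, z up. Either end and either face will do.
- white_mid (a point): Centre (half-way up) of the off-white fine stone, a flat bar 100 mm long x 44 mm wide x 22 mm thick; at the start it is third from the bottom. x along its length, y across its width, z up. Either end and either face will do.
- pink_mid (a point): Centre (half-way up) of the pink deburring stone, a flat bar 70 mm long x 32 mm wide x 20 mm thick; at the start it is on top of the stack. x along its length, y across its width, z up. Either end and either face will do.
- black_seat (a point): Holder of the black stone, fixed: the centre of its seat (flat top of the black base with three grey strips, 16 mm above the bench), midway between its jaws. x along the holder, z up. Base 210 x 66 mm; at each end a steel jaw rises 10 mm above the seat, inner faces 178 mm apart (9 mm of play at each end of the stone); long sides open. Beyond the +x jaw a brass knob reaches 119 mm from the centre.
- brown_seat (a point): Holder of the brown stone, fixed: the centre of its seat (flat top of the brown base with three grey strips, 16 mm above the bench), midway between its jaws. x along the holder, z up. Base 180 x 60 mm; at each end a steel jaw rises 10 mm above the seat, inner faces 148 mm apart (9 mm of play at each end of the stone); long sides open. Beyond the +x jaw a brass knob reaches 104 mm from the centre.
- white_seat (a point): Holder of the white stone, fixed: the centre of its seat (flat top of the white base with three grey strips, 16 mm above the bench), midway between its jaws. x along the holder, z up. Base 150 x 54 mm; at each end a steel jaw rises 10 mm above the seat, inner faces 118 mm apart (9 mm of play at each end of the stone); long sides open. Beyond the +x jaw a brass knob reaches 89 mm from the centre.
- pink_seat (a point): Holder of the pink stone, fixed: the centre of its seat (flat top of the pink base with three grey strips, 16 mm above the bench), midway between its jaws. x along the holder, z up. Base 120 x 42 mm; at each end a steel jaw rises 10 mm above the seat, inner faces 88 mm apart (9 mm of play at each end of the stone); long sides open. Beyond the +x jaw a brass knob reaches 74 mm from the centre.
- gauge_mid (a point): Bystander, loose: dial radius gauge lying on the bench, an aluminium bar 130 x 16 x 14 mm (x along it, this point at its centre) with a 48 mm round dial 14 mm high centred 40 mm to its +y side.
- brush_mid (a point): Bystander, loose: wooden burr brush on the bench beside the gauge, handle 140 x 18 x 12 mm (x along it, this point at the handle's centre), brass bristles up to 25 mm above the bench towards +x.

How it is judged:
On the way, in this order (a step that is already met when the one before it is completed fails the run):
1. the pink stone lies in its own holder, let go (horizontal distance between pink_mid and pink_seat below 0.012 m and angle between the x axis of pink_mid and the x axis of pink_seat, either way round below 0.14 rad and z of pink_mid in the frame of pink_seat between 0.007 and 0.013 m and contact force between pink_stone and the fingers below 0.05 N and linear speed of pink_stone below 0.02 m/s), for 0.2 s.
2. the white stone lies in its own holder, let go (horizontal distance between white_mid and white_seat below 0.012 m and angle between the x axis of white_mid and the x axis of white_seat, either way round below 0.14 rad and z of white_mid in the frame of white_seat between 0.008 and 0.014 m and contact force between white_stone and the fingers below 0.05 N and linear speed of white_stone below 0.02 m/s), for 0.2 s.
3. the brown stone lies in its own holder, let go (horizontal distance between brown_mid and brown_seat below 0.012 m and angle between the x axis of brown_mid and the x axis of brown_seat, either way round below 0.14 rad and z of brown_mid in the frame of brown_seat between 0.0095 and 0.0155 m and contact force between brown_stone and the fingers below 0.05 N and linear speed of brown_stone below 0.02 m/s), for 0.2 s.
4. the black stone lies in its own holder, let go (horizontal distance between black_mid and black_seat below 0.012 m and angle between the x axis of black_mid and the x axis of black_seat, either way round below 0.14 rad and z of black_mid in the frame of black_seat between 0.0095 and 0.0155 m and contact force between black_stone and the fingers below 0.05 N and linear speed of black_stone below 0.02 m/s), for 0.2 s.
At the end, for the whole second after the job is handed in: All four stones lie flat in their own holders, let go and at rest: each centre within 12 mm of the seat centre seen from above, long axis within 8 degrees of the holder's (either way round), height within 3 mm of resting on the seat. Laid in order from the top of the stack (all of step 1 and all of step 2 and all of step 3 and all of step 4); the robot touches nothing.
It fails at once if a stone falls freely by more than about 13 mm, or is thrown ((linear speed of pink_stone above 0.5 m/s and contact force between pink_stone and anything else below 0.001 N) or (linear speed of white_stone above 0.5 m/s and contact force between white_stone and anything else below 0.001 N) or (linear speed of brown_stone above 0.5 m/s and contact force between brown_stone and anything else below 0.001 N) or (linear speed of black_stone above 0.5 m/s and contact force between black_stone and anything else below 0.001 N)).
It fails at once if the gauge is pushed more than 25 mm from where it lay (distance of gauge_mid from where it was at the start of the episode above 0.025 m).
It fails at once if the brush is pushed more than 25 mm from where it lay (distance of brush_mid from where it was at the start of the episode above 0.025 m).
It also fails if it takes over 118 s, if anything falls off the work surface, if the arm or the gripper's body presses on something with over 40 N, if the wrist force passes 120 N, or if a joint passes its speed limit or range.

## Robot

A 6-joint arm with a two-finger parallel gripper is mounted at the origin on the work surface. World frame = base frame: x ahead of the robot, y to its left, z up, the work surface at z = 0. Lengths are in m, angles in rad, forces in N, time in s.
With the tool pointing down it reaches from about 0.35 to 0.975 m from the base axis. Payload 4.9 kg.
Tool frame: the origin (TCP) lies at the very end of the fingers, on their centre line; the grasp point (between the pads) lies 19 mm behind it; x points along the fingers, y is the direction in which the jaws open and shut, and the axes are right-handed (so a half turn about x gives the same grasp; the last joint's range is limited). The gripper opens to 85 mm and grips with 20 to 120 N. Pads are 22 mm wide; open, the fingers measure 114 mm over their backs; the gripper's body (76 mm by 85 mm) begins 54 mm behind the grasp point. The pads swing forward as they close: fully open they stand 13 mm farther back than shut.
Start: joints at [-1.459, 0.053, 1.613, -0, 1.476, -0.119], TCP at [0.143, -0.608, 0.231] pointing down, gripper open.
Joint ranges: [-3.01, 3.01], [-1.01, 2.22], [0.06, 2.58], [-1.02, 4.17], [0.09, 2.62], [-3.14, 3.14]. Speed limits (rad/s): [2.57, 2.57, 3.14, 3.14, 3.14, 3.14].

## Interface

Orientations are given as a rotation vector (axis times angle).
In Python, from station import ctrl, get_image, calibration, finish_job, search_frame, cut_out, mark_of gives the robot as it stands. The module is installed in compiled form; this text tells all that it offers.
- The arm moves only by the tool arm_command, never from a script. Its argument "plan" is a list that holds one entry, the list of rows, each a list of 7 numbers: the shift along the tool's x, y, z in m, then the turn, a rotation vector about the tool's x, y, z in degrees, then the finger opening in m, from 0 to 0.0854. A call has 1 to 20 rows; each row shifts and turns the pose as measured when the row begins, along the tool's axes as they then stand; what a row does not reach is not made up. A row lasts 1/12 s, in which the tool goes at most 41.7 mm and 7.16 degrees, less where a joint would pass 70% of its speed; a pose out of reach is approached as far as the arm can. A call with a gripper value outside its range is refused whole. The fingers move at their own pace and stop on an object; "squeeze" is the grip in N (left out, the last holds). Time passes only in rows, so rows that do not move let the fingers close. It gives the time, the measured TCP pose, the force and the opening at its end, in the units of the state.
- ctrl.get_obs(): the state, without advancing time (a new reading comes with each control period).
- get_image(name): name is "scene" or "top"; returns the picture (400x640x3 uint8, red, green, blue); there is no depth.
- calibration(name): a dict with "fx", "fy", "cx", "cy" (pixels), "cam_to_world" (4x4, takes a point from camera to world coordinates). Camera axes: x right, y down, z forward; pixel columns grow to the right and rows downward; lengths in m; the calibration is good to about 2 mm. A picture is of the moment at which its call begins. calibration takes no time and is no camera call.
- finish_job(): hands the job in, once; it reports no verdict.
Trained networks look in the newest picture that a camera, given by its name, has taken for a name from the list of things; names that differ only in an ending like _2 or _b are one class to them, and where a whole thing is asked for, a point or a joint stands for the part that bears it (a point fixed in the world has none). Each returns a list of dicts, best first, with "conf" (0 to 1); they miss things now and then, are a little off and sometimes report something else, mostly with a low value. They report only what shows in the picture. A call takes as long as a camera call.
- search_frame(camera, thing): "at" ([x, y, z] in m, in the coordinates of the camera as it stood for that picture, good to about 4 mm: the middle of the surface that is visible of it).
- cut_out(camera, thing): "mask" (400x640 bool, what is visible of it).
- mark_of(camera, thing): "at" ([x, y, z] in m, in the coordinates of the camera as it stood for that picture, good to about 4 mm: a listed point, or the origin of a listed thing).
The state is a dict: "t": time; "q": joint angles; "dq": joint speeds; "effort": joint torques, N m; "tool_pos": TCP position; "tool_rot": TCP orientation; "contact_force": force on the tool from outside, world axes, zero at the start; "wrist_torque": the same for the moment, N m; "opening": finger opening in m.
Only numpy, scipy, OpenCV 4.12 (cv2) and the standard library are available. Lean on these libraries where they do the work, as an engineer would, in place of code of your own. Each camera call takes 0.05 s, during which the arm holds its last target. There are 200 camera calls.

## Working session

There is one attempt and no reset: what is moved stays moved. The work goes in short steps, Python scripts to look and compute and a tool call to move; the robot and the scene stay as the last step left them, time stands still between calls to the robot, and variables do not carry over. Pictures are saved under pics/ and viewed, about 12 in all and at most 16, crops included, and the job is handed in when it is done.

Besides the shell and the picture viewer there is one more tool, called after "Emit:" as name(argument=value, ...) on one line, values as JSON. arm_command: Moves the arm, as the interface text tells. Its arguments: {"type":"object","properties":{"plan":{"type":"array","items":{"type":"array","items":{"type":"array","items":{"type":"number"}}}},"squeeze":{"type":"number"}},"required":["plan"]}

```bash
mkdir -p pics; cat > h.py <<'E'
import numpy as np, cv2
from station import *
def snap(cam,fn=None):
    im=get_image(cam)
    if fn: cv2.imwrite('pics/'+fn,im[:,:,::-1])
    return im
def w(cam,p):
    T=calibration(cam)['cam_to_world']; return np.array(T)[:3,:3]@np.array(p)+np.array(T)[:3,3]
def pix2w(cam,u,v,z):
    c=calibration(cam);T=np.array(c['cam_to_world']);d=T[:3,:3]@np.array([(u-c['cx'])/c['fx'],(v-c['cy'])/c['fy'],1]);o=T[:3,3]
    return o+d*(z-o[2])/d[2]
E
python3 - <<'E'
from h import *
np.set_printoptions(precision=4,suppress=True)
for c in('top','scene'):
    snap(c,c+'0.png'); k=calibration(c); print(c,k['fx'],k['cx'],k['cy'],np.array(k['cam_to_world']))
for n in 'pink_mid white_mid brown_mid black_mid pink_seat white_seat brown_seat black_seat gauge_mid brush_mid'.split():
    for c in('top','scene'):
        r=mark_of(c,n); print(n,c,[(round(d['conf'],2),w(c,d['at'])) for d in r[:2]])
o=ctrl.get_obs();print(o['t'],o['tool_pos'],o['tool_rot'],o['opening'])
E
```

```text
top 369.51095656092895 322.3109987197796 200.24166756951817 [[ 0.0168 -0.9985  0.0525  0.504 ]
 [-0.9996 -0.0155  0.025  -0.0073]
 [-0.0242 -0.0529 -0.9983  0.7862]
 [ 0.      0.      0.      1.    ]]
scene 381.6740300304909 325.52760672461386 199.72651527429997 [[ 0.5792  0.6248 -0.5235  0.9145]
 [ 0.8152 -0.445   0.3708 -0.2487]
 [-0.0013 -0.6415 -0.7671  0.6186]
 [ 0.      0.      0.      1.    ]]
pink_mid top [(0.61, array([0.6427, 0.2549, 0.0825])), (0.5, array([0.4663, 0.2577, 0.0138]))]
pink_mid scene [(0.74, array([0.6406, 0.2483, 0.0805]))]
white_mid top [(0.17, array([ 0.6223, -0.0076,  0.0202]))]
white_mid scene [(0.79, array([0.644 , 0.2553, 0.061 ])), (0.59, array([0.6415, 0.2451, 0.0166]))]
brown_mid top [(0.68, array([0.6486, 0.2472, 0.039 ]))]
brown_mid scene [(0.71, array([0.6429, 0.2457, 0.0426]))]
black_mid top [(0.83, array([0.6425, 0.2425, 0.0147]))]
black_mid scene [(0.63, array([0.6428, 0.2444, 0.0174]))]
pink_seat top [(0.92, array([0.4674, 0.2587, 0.0151]))]
pink_seat scene [(0.7, array([0.4615, 0.2606, 0.0149])), (0.16, array([0.6379, 0.2527, 0.0816]))]
white_seat top [(0.79, array([ 0.6183, -0.2602,  0.0171]))]
white_seat scene [(0.79, array([ 0.6144, -0.2576,  0.0137]))]
brown_seat top [(0.97, array([ 0.6208, -0.0078,  0.0196]))]
brown_seat scene [(0.95, array([ 0.6208, -0.0066,  0.0173]))]
black_seat top [(0.73, array([ 0.4585, -0.2653,  0.0157]))]
black_seat scene [(0.89, array([ 0.4641, -0.2617,  0.0178]))]
gauge_mid top [(0.95, array([ 0.4545, -0.0067,  0.0077]))]
gauge_mid scene [(0.88, array([ 0.4524, -0.0107,  0.0105]))]
brush_mid top [(0.77, array([0.4947, 0.0024, 0.0048]))]
brush_mid scene [(0.81, array([ 0.4919, -0.001 ,  0.0063]))]
1.1 [ 0.143  -0.6084  0.2313] [ 2.0992  0.2434 -2.0991] 0.08541229087862938
```

View pics/top0.png

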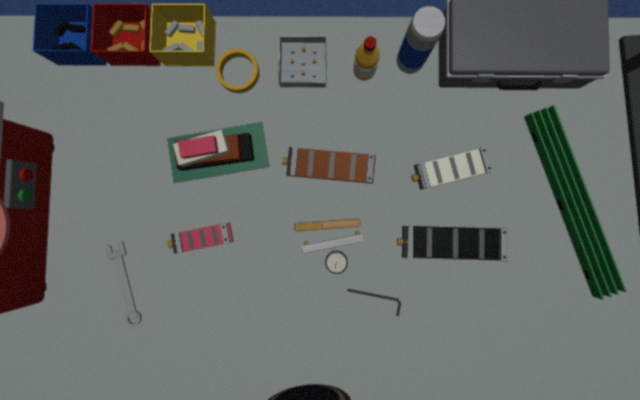

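View pics/scene0.png

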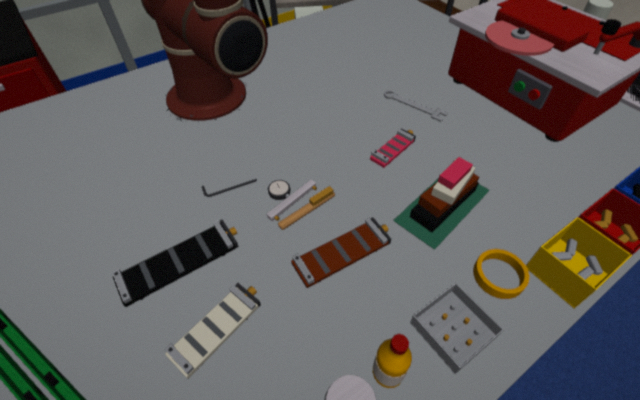

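The top view puts the stack at about (210,152), with the holders at pink (203,237), brown (332,165), black (455,243) and white (452,168). All the knobs point left, which is +y. The network's positions agree with this. I'll refine the poses by fitting box silhouettes to the masks from both cameras.

```bash
cat >> h.py <<'E'
from scipy.optimize import minimize
from scipy.spatial.transform import Rotation as R
def boxes_stone(L,W,z0,z1): return [(-L/2,L/2,W/2,z0,z1)]
def boxes_holder(L,W,gap,kn): return [(-L/2,L/2,W/2,0,.016),(-L/2,-gap/2,W/2*.9,.016,.026),(gap/2,L/2,W/2*.9,.016,.026),(L/2,kn,.006,.008,.02)]
STONE=dict(pink=(.07,.032,.075,.095),white=(.1,.044,.053,.075),brown=(.13,.05,.028,.053),black=(.16,.056,.003,.028))
HOLD=dict(black=(.21,.066,.178,.119),brown=(.18,.06,.148,.104),white=(.15,.054,.118,.089),pink=(.12,.042,.088,.074))
S=8
def render(cam,bx,p):
    c=calibration(cam);T=np.linalg.inv(np.array(c['cam_to_world']));m=np.zeros((400,640),np.uint8)
    x,y,a=p[:3];ca,sa=np.cos(a),np.sin(a)
    for x0,x1,h,z0,z1 in bx:
        P=np.array([[x+ca*i-sa*j,y+sa*i+ca*j,z] for i in(x0,x1) for j in(-h,h) for z in(z0,z1)])
        q=P@T[:3,:3].T+T[:3,3]; uv=np.c_[q[:,0]/q[:,2]*c['fx']+c['cx'],q[:,1]/q[:,2]*c['fy']+c['cy']]
        cv2.fillConvexPoly(m,cv2.convexHull(np.round((uv)*16).astype(np.int32)),255,cv2.LINE_AA,4)
    return m/255.
def masknear(cam,name,p0):
    best=None
    for d in cut_out(cam,name):
        v,u=np.nonzero(d['mask'])
        if len(u)<30: continue
        q=pix2w(cam,u.mean(),v.mean(),p0[2])
        if np.hypot(*(q-p0)[:2])<.05 and best is None: best=d
    return best
def fit(masks,bx,p0):
    M={c:cv2.GaussianBlur(m.astype(np.float32),(0,0),1) for c,m in masks.items()}
    f=lambda p:sum(((cv2.GaussianBlur(render(c,bx,p),(0,0),1)-M[c])**2).sum() for c in M)
    best=min((minimize(f,[p0[0],p0[1],a],method='Nelder-Mead',options=dict(initial_simplex=[[p0[0],p0[1],a],[p0[0]+.01,p0[1],a],[p0[0],p0[1]+.01,a],[p0[0],p0[1],a+.15]],xatol=1e-4,fatol=.1)) for a in(1.3,1.57,1.85)),key=lambda r:r.fun)
    return best.x,best.fun/sum(m.sum() for m in M.values())
def find(kind,name,p0,cams=('top','scene')):
    bx=boxes_stone(*STONE[name]) if kind=='mid' else boxes_holder(*HOLD[name])
    ms={}
    for c in cams:
        d=masknear(c,f'{name}_{kind}',np.array(p0))
        if d is not None: ms[c]=d['mask']
    if not ms: print('none',name); return
    print(name,kind,'px',{c:int(m.sum()) for c,m in ms.items()})
    for sub in ([c] for c in ms): 
        x,e=fit({c:ms[c] for c in sub},bx,p0); print('  ',sub,x.round(4),round(e,3))
    if len(ms)>1: x,e=fit(ms,bx,p0); print('   both',x.round(4),round(e,3))
    return x,ms
def go(x,y,z,yaw,):
    """yaw = world direction of tool y (mod pi); prints turn first, then shift in tool axes after the turn"""
    o=ctrl.get_obs();A=R.from_rotvec(o['tool_rot']).as_matrix();ty=A[:,1];cur=np.arctan2(ty[1],ty[0])
    d=(yaw-cur+np.pi/2)%np.pi-np.pi/2; yw=cur+d
    B=np.array([[0,0,-1],[np.cos(yw),np.sin(yw),0]]);B=np.c_[B[0],B[1],np.cross(B[0],B[1])]
    print('t',round(o['t'],2),'tcp',np.round(o['tool_pos'],4),'open',round(o['opening'],4),'F',np.round(o['contact_force'],1),'q6',round(o['q'][5],2))
    print('turn deg',np.degrees(R.from_matrix(A.T@B).as_rotvec()).round(2),'shift mm',(1000*B.T@(np.array([x,y,z])-o['tool_pos'])).round(1))
E
python3 - <<'E'
from h import *
for k,n,p in [('seat','pink',(.465,.259,.016)),('seat','white',(.617,-.259,.016)),('seat','brown',(.621,-.007,.016)),('seat','black',(.461,-.263,.016)),('mid','pink',(.642,.25,.085))]:
    r=find(k,n,p)
    if r:
      for c in r[1]:
        im=snap(c) if 0 else cv2.imread(f'pics/{c}0.png')
        fn=f'pics/ov_{c}.png'
        o=cv2.imread(fn); o=im if o is None else o
        bx=boxes_stone(*STONE[n]) if k=='mid' else boxes_holder(*HOLD[n])
        cs,_=cv2.findContours((render(c,bx,r[0])>.5).astype(np.uint8),cv2.RETR_EXTERNAL,cv2.CHAIN_APPROX_NONE); cv2.drawContours(o,cs,-1,(0,255,255),1); cv2.imwrite(fn,o)
      if k=='mid': go(*r[0][:2],.2,r[0][2]+np.pi/2)
o=cv2.imread('pics/ov_top.png');cv2.imwrite('pics/ovt.png',cv2.resize(o[100:300,150:530],None,fx=2.1,fy=2.1,interpolation=cv2.INTER_CUBIC))
E
```

```text
pink seat px {'top': 1206, 'scene': 797}
   ['top'] [0.4625 0.263  1.7951] 0.04
   ['scene'] [0.4592 0.2644 1.7872] 0.103
   both [0.4615 0.2635 1.7824] 0.07
white seat px {'top': 2029, 'scene': 3537}
   ['top'] [ 0.6153 -0.2579  1.8411] 0.023
   ['scene'] [ 0.614  -0.2589  1.8287] 0.027
   both [ 0.6147 -0.2585  1.8312] 0.028
brown seat px {'top': 2498, 'scene': 3126}
   ['top'] [ 0.6195 -0.0045  1.4902] 0.032
   ['scene'] [ 0.6166 -0.0034  1.4886] 0.026
   both [ 0.6181 -0.0041  1.488 ] 0.033
black seat px {'top': 3456, 'scene': 4097}
   ['top'] [ 0.4606 -0.2592  1.564 ] 0.021
   ['scene'] [ 0.4583 -0.2592  1.5614] 0.061
   both [ 0.46   -0.2591  1.5584] 0.045
pink mid px {'top': 697, 'scene': 588}
   ['top'] [0.6393 0.2516 1.7259] 0.054
   ['scene'] [0.6399 0.2532 1.7824] 0.064
   both [0.6396 0.2525 1.778 ] 0.062
t 1.6 tcp [ 0.143  -0.6084  0.2313] open 0.0853 F [-0.2  0.2 -0.5] q6 -0.12
turn deg [-88.65  -0.     0.  ] shift mm [  31.3  663.1 -740.4][ WARN:0@3.062] global loadsave.cpp:275 findDecoder imread_('pics/ov_top.png'): can't open/read file: check file path/integrity
[ WARN:0@3.077] global loadsave.cpp:275 findDecoder imread_('pics/ov_scene.png'): can't open/read file: check file path/integrity
```

View pics/ovt.png

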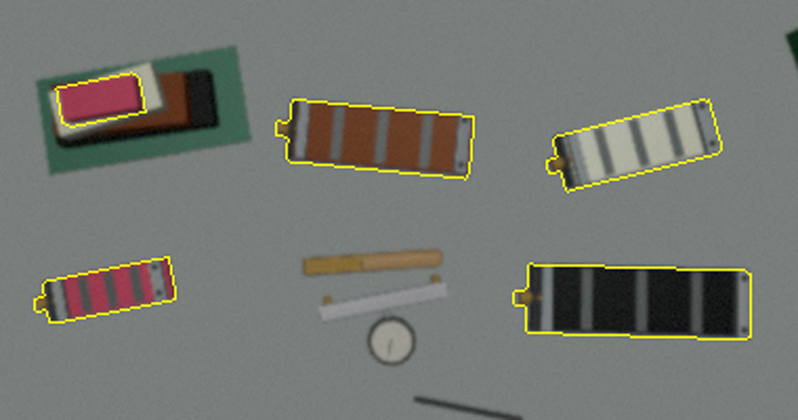

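The fitted outlines hug all four holders and the pink stone, and the two cameras agree to about 3 mm. I'll turn the tool first, keeping its y near world +x so the last joint stays central.

Emit:
arm_command(plan=[[[0,0,0,6.6,0,0,0.06],[0,0,0,6.6,0,0,0.06],[0,0,0,6.6,0,0,0.06],[0,0,0,6.6,0,0,0.06],[0,0,0,6.6,0,0,0.06],[0,0,0,6.6,0,0,0.06],[0,0,0,6.6,0,0,0.06],[0,0,0,6.6,0,0,0.06],[0,0,0,6.6,0,0,0.06],[0,0,0,6.6,0,0,0.06],[0,0,0,6.6,0,0,0.06],[0,0,0,6.6,0,0,0.06],[0,0,0,6.6,0,0,0.06],[0,0,0,5.5,0,0,0.06]]], squeeze=40)

```text
t: 2.77
tool_pos: [0.143, -0.6084, 0.2313]
tool_rot: [-1.304, 1.145, 1.304]
contact_force: [-0.1, -0.3, -0.4]
opening: 0.06
```

```bash
sed -i 's|d=(yaw-cur+np.pi/2)%np.pi-np.pi/2; yw=cur+d|yw=(yaw+np.pi/2)%np.pi-np.pi/2|' h.py; python3 -c "
from h import *
go(.6395,.2525,.15,1.76+np.pi/2)"
```

```text
t 2.77 tcp [ 0.143  -0.6084  0.2313] open 0.06 F [-0.1 -0.3 -0.4] q6 1.55
turn deg [176.57   0.     0.  ] shift mm [  81.3  649.6 -752.2]
```

I turned the wrong way: a positive turn about tool x lowers the yaw. I'll undo that by going about −183°.

Emit:
arm_command(plan=[[[0,0,0,-7.1,0,0,0.06],[0,0,0,-7.1,0,0,0.06],[0,0,0,-7.1,0,0,0.06],[0,0,0,-7.1,0,0,0.06],[0,0,0,-7.1,0,0,0.06],[0,0,0,-7.1,0,0,0.06],[0,0,0,-7.1,0,0,0.06],[0,0,0,-7.1,0,0,0.06],[0,0,0,-7.1,0,0,0.06],[0,0,0,-7.1,0,0,0.06],[0,0,0,-7.1,0,0,0.06],[0,0,0,-7.1,0,0,0.06],[0,0,0,-7.1,0,0,0.06],[0,0,0,-7.1,0,0,0.06],[0,0,0,-7.1,0,0,0.06],[0,0,0,-7.1,0,0,0.06],[0,0,0,-7.1,0,0,0.06],[0,0,0,-7.1,0,0,0.06],[0,0,0,-7.1,0,0,0.06],[0,0,0,-7.1,0,0,0.06]]])

```text
t: 4.43
tool_pos: [0.143, -0.6084, 0.2313]
tool_rot: [1.576, 0.922, -1.576]
contact_force: [-0.5, 0.1, 0.0]
opening: 0.0603
```

Emit:
arm_command(plan=[[[0,0,0,-7.0,0,0,0.06],[0,0,0,-7.0,0,0,0.06],[0,0,0,-7.0,0,0,0.06],[0,0,0,-7.0,0,0,0.06],[0,0,0,-7.0,0,0,0.06],[0,0,0,-6.0,0,0,0.06]]])

```text
t: 4.93
tool_pos: [0.143, -0.6084, 0.2313]
tool_rot: [1.043, 1.307, -1.043]
contact_force: [-0.4, 0.4, 0.7]
opening: 0.0601
```

```bash
python3 -c "
from h import *
go(.6395,.2525,.15,1.76+np.pi/2)"
```

```text
t 4.93 tcp [ 0.143  -0.6084  0.2313] open 0.0601 F [-0.4  0.4  0.7] q6 -1.68
turn deg [ 1.96  0.   -0.  ] shift mm [  81.3  649.6 -752.2]
```

Emit:
arm_command(plan=[[[0,25,-29,0.1,0,0,0.06]]])

```text
t: 5.02
tool_pos: [0.1601, -0.5747, 0.2301]
tool_rot: [1.044, 1.307, -1.046]
contact_force: [1.0, 1.4, 0.9]
opening: 0.0601
```

That row was in millimetres where the tool takes metres. The step cap kept it harmless.

Emit:
arm_command(plan=[[[0,0.025,-0.029,0.1,0,0,0.06],[0,0.025,-0.029,0.1,0,0,0.06],[0,0.025,-0.029,0.1,0,0,0.06],[0,0.025,-0.029,0.1,0,0,0.06],[0,0.025,-0.029,0.1,0,0,0.06],[0,0.025,-0.029,0.1,0,0,0.06],[0,0.025,-0.029,0.1,0,0,0.06],[0,0.025,-0.029,0.1,0,0,0.06],[0,0.025,-0.029,0.1,0,0,0.06],[0,0.025,-0.029,0.1,0,0,0.06],[0,0.025,-0.029,0.1,0,0,0.06],[0,0.025,-0.029,0.1,0,0,0.06],[0,0.025,-0.029,0.1,0,0,0.06],[0,0.025,-0.029,0.1,0,0,0.06],[0,0.025,-0.029,0.1,0,0,0.06],[0,0.025,-0.029,0.1,0,0,0.06],[0,0.025,-0.029,0.1,0,0,0.06],[0,0.025,-0.029,0.1,0,0,0.06],[0,0.025,-0.029,0.1,0,0,0.06],[0,0.025,-0.029,0.1,0,0,0.06]]])

```text
t: 6.68
tool_pos: [0.5471, 0.1259, 0.2334]
tool_rot: [1.079, 1.272, -1.072]
contact_force: [0.1, -0.4, 1.1]
opening: 0.0598
```

```bash
python3 -c "
from h import *
go(.6395,.2525,.13,1.76+np.pi/2)"
```

```text
t 6.68 tcp [0.5471 0.1259 0.2334] open 0.0598 F [ 0.1 -0.4  1.1] q6 -0.08
turn deg [-0.73  0.51 -0.75] shift mm [ 103.4  114.6 -107. ]
```

Emit:
arm_command(plan=[[[0,0.023,-0.0215,-0.1,0.1,-0.1,0.06],[0,0.023,-0.0215,-0.1,0.1,-0.1,0.06],[0.02,0.023,-0.0215,-0.1,0.1,-0.1,0.06],[0.02,0.023,-0.0215,-0.1,0.1,-0.2,0.06],[0.03,0.0226,-0.021,-0.1,0.1,-0.2,0.06],[0.03,0,0,-0.1,0,0,0.06],[0,0,0,0,0,0,0.06],[0,0,0,0,0,0,0.06]]])

```text
t: 7.35
tool_pos: [0.6482, 0.267, 0.1352]
tool_rot: [1.068, 1.292, -1.055]
contact_force: [0.4, 0.0, 0.7]
opening: 0.0599
```

```bash
python3 -c "
from h import *
snap('scene','s1.png'); a=cv2.imread('pics/s1.png')[100:260,340:560]; cv2.imwrite('pics/s1c.png',cv2.resize(a,None,fx=3,fy=3,interpolation=cv2.INTER_CUBIC))
go(.6395,.2525,.078,1.76+np.pi/2)"
```

```text
t 7.4 tcp [0.6474 0.2665 0.1346] open 0.0602 F [-0.7  0.1 -0.4] q6 0.09
turn deg [ 0.47 -0.09 -0.43] shift mm [ 56.6 -10.4  12.3]
```

View pics/s1c.png

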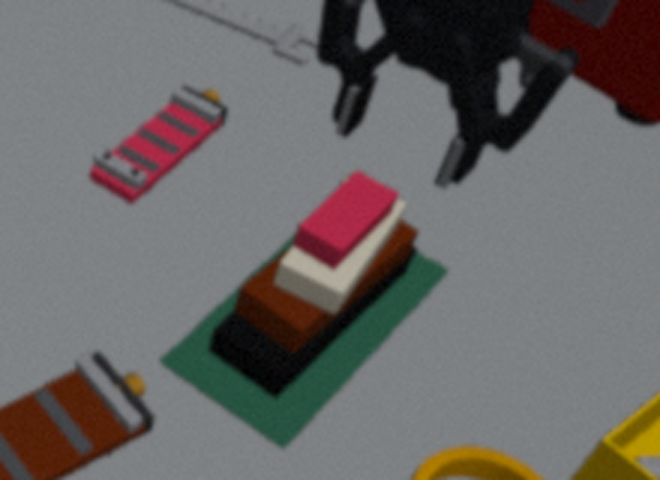

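The fingers straddle the pink stone, with the motion lag having carried them about 15 mm past it. I'll correct sideways, check, then go down.

Emit:
arm_command(plan=[[[0.01,-0.0052,0.0062,0.3,0,-0.4,0.06],[0.01,-0.0052,0.0062,0.2,0,0,0.06],[0,0,0,0,0,0,0.06],[0,0,0,0,0,0,0.06]]])

```text
t: 7.73
tool_pos: [0.6408, 0.2492, 0.1198]
tool_rot: [1.077, 1.287, -1.065]
contact_force: [-0.0, 0.8, 0.4]
opening: 0.06
```

```bash
python3 -c "
from h import *
r=find('mid','pink',(.6395,.2525,.085),('scene',))
go(.6395,.2525,.078,1.76+np.pi/2)"
```

```text
pink mid px {'scene': 565}
   ['scene'] [0.6384 0.2546 1.7967] 0.096
t 7.78 tcp [0.6408 0.2491 0.1198] open 0.0601 F [ 0.4  0.2 -0.5] q6 0.08
turn deg [-0.23 -0.08 -0.47] shift mm [41.8 -0.7 -3.6]
```

Emit:
arm_command(plan=[[[0.008,-0.0003,-0.0012,-0.2,0,-0.2,0.06],[0.01,-0.0003,-0.0012,-0.2,0,-0.2,0.06],[0.01,0,-0.001,-0.2,0,0,0.06],[0.007,0,0,0,0,0,0.06],[0.003,0,0,0,0,0,0.06],[0.001,0,0,0,0,0,0.06],[0,0,0,0,0,0,0.06]]])

```text
t: 8.37
tool_pos: [0.6403, 0.2527, 0.0783]
tool_rot: [1.066, 1.295, -1.06]
contact_force: [-0.6, -0.7, 0.4]
opening: 0.0597
```

```bash
python3 -c "
from h import *
go(.6395,.2525,.078,1.765+np.pi/2)"
```

```text
t 8.37 tcp [0.6403 0.2527 0.0783] open 0.0597 F [-0.6 -0.7  0.4] q6 0.07
turn deg [ 0.12 -0.11 -0.17] shift mm [ 0.3 -0.8  0.1]
```

Emit:
arm_command(plan=[[[0,0,0,0,0,0,0.025],[0,0,0,0,0,0,0.025],[0,0,0,0,0,0,0.025],[0,0,0,0,0,0,0.02],[0,0,0,0,0,0,0.02],[0,0,0,0,0,0,0.02],[-0.004,0,0,0,0,0,0.02],[-0.008,0,0,0,0,0,0.02],[-0.01,0,0,0,0,0,0.02],[-0.01,0,0,0,0,0,0.02],[-0.01,0,0,0,0,0,0.02],[-0.005,0,0,0,0,0,0.02],[0,0,0,0,0,0,0.02]]], squeeze=40)

```text
t: 9.45
tool_pos: [0.6411, 0.253, 0.1324]
tool_rot: [1.068, 1.293, -1.058]
contact_force: [0.5, 0.6, -0.4]
opening: 0.0313
```

```bash
python3 -c "
from h import *
snap('scene','s2.png'); a=cv2.imread('pics/s2.png')[70:260,340:560]; cv2.imwrite('pics/s2c.png',cv2.resize(a,None,fx=2.5,fy=2.5,interpolation=cv2.INTER_CUBIC))
go(.4615,.2635,.12,1.79+np.pi/2)"
```

```text
t 9.5 tcp [0.6411 0.253  0.1322] open 0.0313 F [ 0.6  0.4 -0.1] q6 0.07
turn deg [-1.3  -0.12 -0.35] shift mm [  12.2 -173.1  -49.3]
```

View pics/s2c.png

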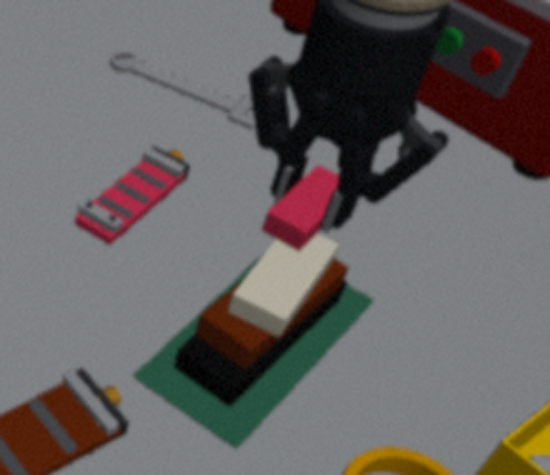

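The pink stone is held level at 31 mm opening and the white one stayed in place. Now to the pink holder.

Emit:
arm_command(plan=[[[0,-0.009,-0.0025,-0.2,0,0,0.02],[0,-0.018,-0.005,-0.2,0,0,0.02],[0,-0.024,-0.007,-0.2,0,0,0.02],[0,-0.026,-0.008,-0.2,0,0,0.02],[0.002,-0.026,-0.008,-0.2,0,0,0.02],[0.002,-0.026,-0.008,-0.2,0,-0.1,0.02],[0.003,-0.02,-0.005,-0.1,0,-0.1,0.02],[0.003,-0.012,-0.003,0,0,-0.1,0.02],[0,-0.006,-0.0015,0,0,0,0.02],[0,-0.003,0,0,0,0,0.02],[0,0,0,0,0,0,0.02],[0,0,0,0,0,0,0.02]]])

```text
t: 10.5
tool_pos: [0.4488, 0.2629, 0.1145]
tool_rot: [1.04, 1.313, -1.051]
contact_force: [0.6, 0.8, -1.1]
opening: 0.0307
```

```bash
cat >> h.py <<'E'
def held(name,dz,bottom):
    """fit held stone at tcp height; bottom = tcp z minus stone bottom"""
    z=ctrl.get_obs()['tool_pos']; b=z[2]-bottom; h=STONE[name][3]-STONE[name][2]
    STONE[name]=STONE[name][:2]+(b,b+h)
    for c in('top','scene'): snap(c)
    return find('mid',name,(z[0],z[1],b+h/2))
E
python3 -c "
from h import *
held('pink',0,.003)
go(.4615,.2635,.022,1.79+np.pi/2)"
```

```text
pink mid px {'scene': 344}
   ['scene'] [0.4419 0.2584 2.1995] 0.309
t 10.7 tcp [0.4494 0.2629 0.1147] open 0.0311 F [ 1.1 -0.3 -0.7] q6 0.16
turn deg [ 0.1  -0.07  0.51] shift mm [92.7 11.9  2.1]
```

Emit:
arm_command(plan=[[[0.008,0.004,0.001,0,0,0.2,0.02],[0.015,0.005,0.001,0,0,0.2,0.02],[0.018,0.002,0,0,0,0,0.02],[0.015,0,0,0,0,0,0.02],[0.008,0,0,0,0,0,0.02],[0.004,0,0,0,0,0,0.02],[0,0,0,0,0,0,0.02],[0,0,0,0,0,0,0.02]]])

```text
t: 11.37
tool_pos: [0.4666, 0.2635, 0.0434]
tool_rot: [1.05, 1.303, -1.043]
contact_force: [-0.2, -0.3, -0.7]
opening: 0.0313
```

```bash
python3 -c "
from h import *
snap('scene','s3.png'); a=cv2.imread('pics/s3.png')[70:230,320:480]; cv2.imwrite('pics/s3c.png',cv2.resize(a,None,fx=3,fy=3,interpolation=cv2.INTER_CUBIC))
go(.4615,.2635,.020,1.79+np.pi/2)"
```

```text
t 11.42 tcp [0.4666 0.2635 0.0436] open 0.031 F [-0.2 -0.3 -0.6] q6 0.16
turn deg [-0.04 -0.08 -0.24] shift mm [23.6 -5.  -1.1]
```

View pics/s3c.png

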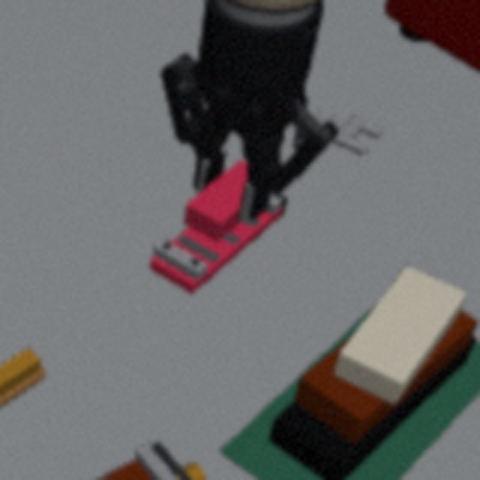

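Emit:
arm_command(plan=[[[0.005,-0.002,-0.0005,0,0,-0.2,0.02],[0.007,-0.002,-0.0005,0,0,0,0.02],[0.005,-0.001,0,0,0,0,0.02],[0.003,0,0,0,0,0,0.02],[0.001,0,0,0,0,0,0.02],[0,0,0,0,0,0,0.02]]])

```text
t: 11.92
tool_pos: [0.4628, 0.2644, 0.0234]
tool_rot: [1.051, 1.303, -1.041]
contact_force: [0.2, -0.2, -1.1]
opening: 0.0311
```

```bash
python3 -c "
from h import *
go(.4615,.2635,.0195,1.79+np.pi/2)"
```

```text
t 11.92 tcp [0.4628 0.2644 0.0234] open 0.0311 F [ 0.2 -0.2 -1.1] q6 0.16
turn deg [-0.02 -0.14 -0.33] shift mm [ 3.9 -1.5  0.6]
```

Emit:
arm_command(plan=[[[0.001,-0.001,0.0005,0,-0.1,-0.2,0.02],[0.001,-0.0005,0,0,0,0,0.02],[0.001,0,0,0,0,0,0.02],[0.0005,0,0,0,0,0,0.02],[0,0,0,0,0,0,0.02]]])

```text
t: 12.33
tool_pos: [0.4618, 0.2636, 0.02]
tool_rot: [1.048, 1.304, -1.044]
contact_force: [0.5, 0.1, -0.8]
opening: 0.031
```

```bash
python3 -c "
from h import *
go(.4615,.2635,.0195,1.79+np.pi/2)
snap('top');snap('scene')
STONE['pink']=STONE['pink'][:2]+(.016,.036)
find('mid','pink',(.4615,.2635,.026))
"
```

```text
t 12.33 tcp [0.4618 0.2636 0.02  ] open 0.031 F [ 0.5  0.1 -0.8] q6 0.16
turn deg [-0.01 -0.03 -0.16] shift mm [ 0.5 -0.3  0.1]
pink mid px {'top': 356, 'scene': 256}
   ['top'] [0.4658 0.2449 1.7046] 0.617
   ['scene'] [0.4526 0.2603 2.2694] 0.449
   both [0.4612 0.2581 1.9625] 0.658
```

Emit:
arm_command(plan=[[[0.0007,0,0,0,0,0,0.02],[0.0007,0,0,0,0,0,0.02],[0,0,0,0,0,0,0.02]]])

```text
t: 12.78
tool_pos: [0.4622, 0.2638, 0.0192]
tool_rot: [1.049, 1.303, -1.043]
contact_force: [-0.9, 0.4, -1.6]
opening: 0.031
```

Emit:
arm_command(plan=[[[0.0006,0,0,0,0,0,0.02],[0.0006,0,0,0,0,0,0.02],[0,0,0,0,0,0,0.02]]])

```text
t: 13.03
tool_pos: [0.4624, 0.2639, 0.0192]
tool_rot: [1.048, 1.303, -1.044]
contact_force: [-0.1, 0.3, -1.4]
opening: 0.0312
```

Emit:
arm_command(plan=[[[0.0015,0,0,0,0,0,0.02],[0.0015,0,0,0,0,0,0.02]]])

```text
t: 13.2
tool_pos: [0.4626, 0.264, 0.0191]
tool_rot: [1.047, 1.304, -1.046]
contact_force: [-7.3, -3.6, 14.0]
opening: 0.0309
```

Contact is clear now, at 14 N and TCP z 0.0191, as predicted. I'll release and retreat.

Emit:
arm_command(plan=[[[0,0,0,0,0,0,0.036],[0,0,0,0,0,0,0.042],[0,0,0,0,0,0,0.05],[0,0,0,0,0,0,0.05],[-0.004,0,0,0,0,0,0.05],[-0.008,0,0,0,0,0,0.05],[-0.015,0,0,0,0,0,0.06],[-0.025,0,0,0,0,0,0.07],[-0.025,0,0,0,0,0,0.07],[-0.025,0,0,0,0,0,0.07],[-0.01,0,0,0,0,0,0.07],[0,-0.015,0,0,0,0,0.07],[0,-0.02,0,0,0,0,0.07],[0,-0.01,0,0,0,0,0.07],[0,0,0,0,0,0,0.07]]])

```text
t: 14.45
tool_pos: [0.4179, 0.2539, 0.1392]
tool_rot: [1.05, 1.302, -1.043]
contact_force: [0.3, 0.5, 0.3]
opening: 0.0699
```

```bash
python3 -c "
from h import *
snap('top');snap('scene','s4.png')
STONE['pink']=STONE['pink'][:2]+(.016,.036)
find('mid','pink',(.4615,.2635,.026))
r=find('mid','white',(.642,.25,.064))
go(r[0][0],r[0][1],.1,r[0][2]+np.pi/2)
a=cv2.imread('pics/s4.png')[70:230,320:480]; cv2.imwrite('pics/s4c.png',cv2.resize(a,None,fx=3,fy=3,interpolation=cv2.INTER_CUBIC))
"
```

```text
pink mid px {'top': 596, 'scene': 432}
   ['top'] [0.4628 0.2643 1.7885] 0.019
   ['scene'] [0.4622 0.2651 1.8522] 0.05
   both [0.4627 0.2643 1.7973] 0.034
white mid px {'top': 1288, 'scene': 1064}
   ['top'] [0.6422 0.2523 1.8529] 0.026
   ['scene'] [0.642 0.253 1.89 ] 0.03
   both [0.6424 0.2526 1.8758] 0.029
t 14.75 tcp [0.4196 0.2541 0.139 ] open 0.0696 F [-0.4  0.   0. ] q6 0.18
turn deg [-5.   -0.02 -0.26] shift mm [ 39.  212.1  68.3]
```

View pics/s4c.png

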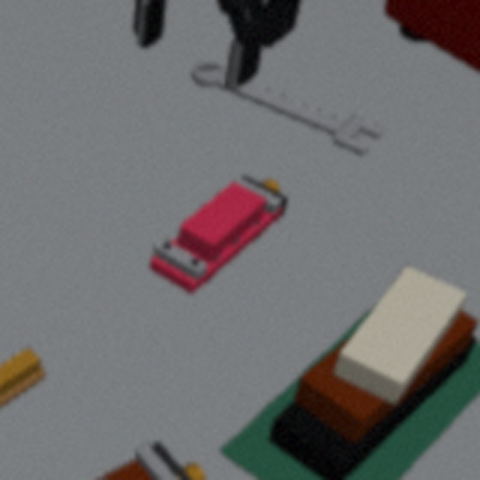

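Pink lies in its holder, 1.5 mm from centre. The fit for white is good too: (0.6424, 0.2526), yaw 1.865. Moving over it.

Emit:
arm_command(plan=[[[0,0.01,0.003,-2,0,0,0.07],[0,0.02,0.006,-2,0,0,0.07],[0,0.028,0.009,-0.5,0,0,0.07],[0,0.032,0.01,0,0,0,0.07],[0,0.032,0.01,0,0,-0.1,0.07],[0,0.028,0.009,0,0,-0.1,0.07],[0,0.02,0.006,0,0,-0.1,0.07],[0,0.013,0.004,0,0,0,0.07],[0,0.008,0.003,0,0,0,0.07],[0,0.004,0.001,0,0,0,0.07],[0,0,0,0,0,0,0.07],[0,0,0,0,0,0,0.07]]])

```text
t: 15.75
tool_pos: [0.6369, 0.2502, 0.1306]
tool_rot: [0.981, 1.342, -0.993]
contact_force: [0.4, 0.1, 0.3]
opening: 0.0703
```

```bash
python3 -c "
from h import *
go(.6424,.2526,.057,1.865+np.pi/2)"
```

```text
t 15.75 tcp [0.6369 0.2502 0.1306] open 0.0703 F [0.4 0.1 0.3] q6 -0.03
turn deg [ 0.27 -0.02  0.53] shift mm [73.6  6.  -0.7]
```

Emit:
arm_command(plan=[[[0.008,0.003,0,0.2,0,0.4,0.062],[0.014,0.002,0,0,0,0.2,0.06],[0.015,0.001,0,0,0,0,0.06],[0.014,0,0,0,0,0,0.06],[0.009,0,0,0,0,0,0.06],[0.005,0,0,0,0,0,0.06],[0.002,0,0,0,0,0,0.06],[0,0,0,0,0,0,0.06],[0,0,0,0,0,0,0.06]]])

```text
t: 16.5
tool_pos: [0.6387, 0.2529, 0.0558]
tool_rot: [0.987, 1.337, -0.989]
contact_force: [0.3, -0.6, 1.0]
opening: 0.0601
```

```bash
python3 -c "
from h import *
go(.6424,.2526,.056,1.865+np.pi/2)"
```

```text
t 16.5 tcp [0.6387 0.2529 0.0558] open 0.0601 F [ 0.3 -0.6  1. ] q6 -0.03
turn deg [ 0.16 -0.05  0.1 ] shift mm [-0.2  3.5  1.4]
```

Fix the 3.5 mm sideways error, then close and lift.

Emit:
arm_command(plan=[[[0,0.003,0.0012,0,0,0,0.06],[0,0.001,0,0,0,0,0.06],[0,0,0,0,0,0,0.05],[0,0,0,0,0,0,0.04],[0,0,0,0,0,0,0.035],[0,0,0,0,0,0,0.03],[0,0,0,0,0,0,0.03],[0,0,0,0,0,0,0.03]]], squeeze=50)

```text
t: 17.17
tool_pos: [0.6448, 0.2532, 0.0586]
tool_rot: [0.99, 1.334, -0.986]
contact_force: [-0.4, 0.5, 0.8]
opening: 0.0427
```

Emit:
arm_command(plan=[[[-0.004,0,0,0,0,0,0.03],[-0.008,0,0,0,0,0,0.03],[-0.012,0,0,0,0,0,0.03],[-0.015,0,0,0,0,0,0.03],[-0.015,0,0,0,0,0,0.03],[-0.012,0,0,0,0,0,0.03],[-0.006,0,0,0,0,0,0.03],[0,0,0,0,0,0,0.03]]])

```text
t: 17.83
tool_pos: [0.6443, 0.2531, 0.1385]
tool_rot: [0.989, 1.334, -0.986]
contact_force: [0.9, 0.3, -1.9]
opening: 0.0429
```

```bash
python3 -c "
from h import *
snap('scene','s5.png'); a=cv2.imread('pics/s5.png')[70:260,340:560]; cv2.imwrite('pics/s5c.png',cv2.resize(a,None,fx=2.5,fy=2.5,interpolation=cv2.INTER_CUBIC))
go(.6148,-.2584,.12,1.833+np.pi/2)"
```

```text
t 17.88 tcp [0.6443 0.253  0.1381] open 0.0425 F [ 1.   0.3 -2.7] q6 -0.03
turn deg [ 1.98 -0.04 -0.12] shift mm [  18.1 -161.1  486.3]
```

View pics/s5c.png

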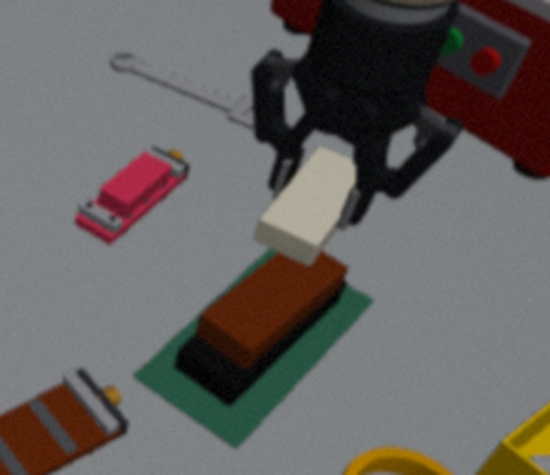

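White is held. It carries on to the white holder, a 512 mm move.

Emit:
arm_command(plan=[[[0,-0.003,0.008,0.2,0,0,0.03],[0,-0.005,0.016,0.2,0,0,0.03],[0,-0.008,0.024,0.2,0,0,0.03],[0,-0.01,0.03,0.2,0,0,0.03],[0,-0.0105,0.032,0.2,0,0,0.03],[0,-0.0105,0.032,0.2,0,0,0.03],[0,-0.0105,0.032,0.2,0,0,0.03],[0,-0.0105,0.032,0.2,0,0,0.03],[0,-0.0105,0.032,0.2,0,0,0.03],[0,-0.0105,0.032,0.2,0,0,0.03],[0,-0.0105,0.032,0,0,0,0.03],[0,-0.0105,0.032,0,0,0,0.03],[0,-0.009,0.028,0,0,0,0.03],[0,-0.008,0.024,0,0,0,0.03],[0,-0.006,0.018,0,0,0,0.03],[0,-0.005,0.014,0,0,0,0.03],[0,-0.003,0.01,0,0,0,0.03],[0,-0.002,0.006,0,0,0,0.03],[0,-0.001,0.004,0,0,0,0.03],[0,0,0.002,0,0,0,0.03]]])

```text
t: 19.55
tool_pos: [0.5981, -0.2509, 0.1169]
tool_rot: [1.013, 1.344, -1.045]
contact_force: [-0.4, 0.5, -2.8]
opening: 0.0428
```

```bash
python3 -c "
from h import *
go(.6148,-.2584,.06,1.833+np.pi/2)"
```

```text
t 19.55 tcp [ 0.5981 -0.2509  0.1169] open 0.0428 F [-0.4  0.5 -2.8] q6 -0.75
turn deg [-0.83 -0.57  1.83] shift mm [56.9 14.2 11.6]
```

Emit:
arm_command(plan=[[[0.004,0.005,0.004,-0.3,-0.2,0.6,0.03],[0.009,0.005,0.004,-0.3,-0.2,0.6,0.03],[0.012,0.003,0.002,-0.2,-0.1,0.5,0.03],[0.012,0,0,0,0,0.1,0.03],[0.008,0,0,0,0,0,0.03],[0.005,0,0,0,0,0,0.03],[0.002,0,0,0,0,0,0.03],[0,0,0,0,0,0,0.03],[0,0,0,0,0,0,0.03]]])

```text
t: 20.3
tool_pos: [0.6151, -0.2528, 0.0575]
tool_rot: [1.011, 1.327, -1.006]
contact_force: [-0.5, 0.4, -2.3]
opening: 0.0428
```

```bash
python3 -c "
from h import *
go(.6148,-.2584,.0225,1.833+np.pi/2)"
```

```text
t 20.3 tcp [ 0.6151 -0.2528  0.0575] open 0.0428 F [-0.5  0.4 -2.3] q6 -0.77
turn deg [ 0.43 -0.2  -0.08] shift mm [35.  -1.7  5.3]
```

Emit:
arm_command(plan=[[[0.003,-0.001,0.002,0.2,-0.2,0,0.03],[0.006,0,0.002,0.2,0,0,0.03],[0.008,0,0.001,0,0,0,0.03],[0.007,0,0,0,0,0,0.03],[0.004,0,0,0,0,0,0.03],[0.002,0,0,0,0,0,0.03],[0,0,0,0,0,0,0.03],[0,0,0,0,0,0,0.03]]])

```text
t: 20.97
tool_pos: [0.6165, -0.2592, 0.0259]
tool_rot: [1.015, 1.318, -1.013]
contact_force: [0.4, 0.1, -2.4]
opening: 0.0426
```

```bash
python3 -c "
from h import *
go(.6148,-.2584,.0215,1.833+np.pi/2)
snap('scene','s6.png'); a=cv2.imread('pics/s6.png')[230:400,120:320]; cv2.imwrite('pics/s6c.png',cv2.resize(a,None,fx=3,fy=3,interpolation=cv2.INTER_CUBIC))"
```

```text
t 20.97 tcp [ 0.6165 -0.2592  0.0259] open 0.0426 F [ 0.4  0.1 -2.4] q6 -0.77
turn deg [-0.03  0.14 -0.2 ] shift mm [ 4.4 -1.4 -1.2]
```

View pics/s6c.png

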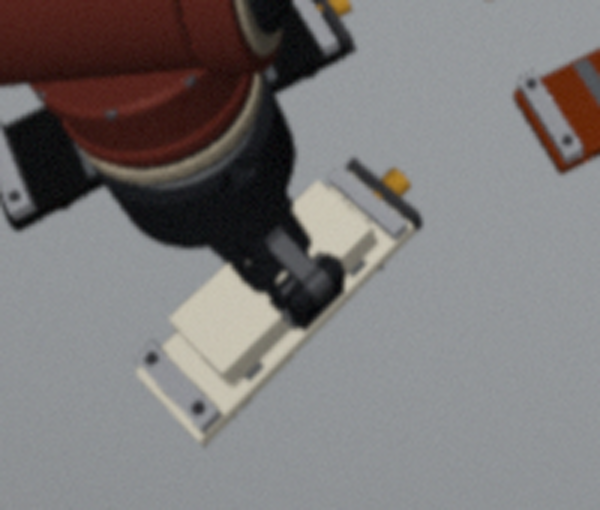

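The white stone sits squarely between its jaws, about 4 mm above the seat. I'll lower it to contact.

Emit:
arm_command(plan=[[[0.0015,-0.001,-0.001,0,0,0,0.03],[0.0015,0,0,0,0,0,0.03],[0.0015,0,0,0,0,0,0.03],[0.0008,0,0,0,0,0,0.03]]])

```text
t: 21.35
tool_pos: [0.6159, -0.2588, 0.0216]
tool_rot: [1.014, 1.315, -1.012]
contact_force: [-2.2, -0.3, 0.3]
opening: 0.0427
```

Emit:
arm_command(plan=[[[0.001,0,0,0,0,0,0.03],[0.001,0,0,0,0,0,0.03]]])

```text
t: 21.52
tool_pos: [0.6159, -0.2588, 0.0216]
tool_rot: [1.014, 1.317, -1.012]
contact_force: [-3.9, 1.6, 4.6]
opening: 0.0429
```

Emit:
arm_command(plan=[[[0,0,0,0,0,0,0.047],[0,0,0,0,0,0,0.053],[0,0,0,0,0,0,0.06],[0,0,0,0,0,0,0.06],[-0.004,0,0,0,0,0,0.06],[-0.008,0,0,0,0,0,0.06],[-0.015,0,0,0,0,0,0.06],[-0.025,0,0,0,0,0,0.07],[-0.025,0,0,0,0,0,0.07],[-0.02,0,-0.01,0,0,0,0.07],[-0.01,0,-0.02,0,0,0,0.07],[0,0,-0.03,0,0,0,0.07],[0,0.006,-0.035,0,0,0,0.07],[0,0.006,-0.035,0,0,0,0.07],[0,0.006,-0.03,0,0,0,0.07],[0,0,-0.02,0,0,0,0.07],[0,0,-0.01,0,0,0,0.07],[0,0,0,0,0,0,0.07]]])

```text
t: 23.02
tool_pos: [0.5894, -0.0673, 0.1552]
tool_rot: [1.02, 1.284, -1.003]
contact_force: [-0.3, 0.2, -0.1]
opening: 0.0699
```

```bash
python3 -c "
from h import *
snap('top','t7.png');snap('scene','s7.png')
STONE['white']=STONE['white'][:2]+(.016,.038)
find('mid','white',(.6148,-.2584,.027))
r=find('mid','brown',(.642,.247,.0405))
go(r[0][0],r[0][1],.13,r[0][2]+np.pi/2)
"
```

```text
white mid px {'top': 398}
   ['top'] [ 0.6117 -0.2648  2.0016] 1.837
brown mid px {'top': 1793, 'scene': 1571}
   ['top'] [0.6426 0.247  1.6723] 0.015
   ['scene'] [0.6413 0.2494 1.6922] 0.028
   both [0.6422 0.2478 1.6812] 0.023
t 23.32 tcp [ 0.5895 -0.0703  0.1536] open 0.0697 F [ 0.3 -0.  -0.4] q6 -0.49
turn deg [ 8.2   1.08 -1.65] shift mm [  23.6   87.5 -310.3]
```

View pics/s7.png

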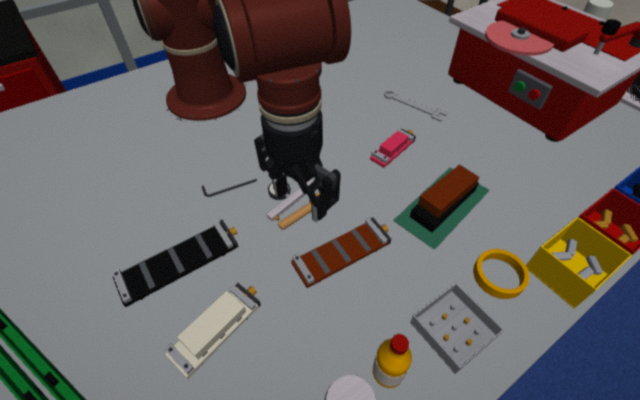

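White lies in its holder at about (212,330); the network mask missed it, white on white. Brown fits well at (0.6422, 0.2478), yaw 1.677.

Emit:
arm_command(plan=[[[0,0,0,3,0.3,-0.5,0.075],[0,0.004,-0.014,3,0.3,-0.5,0.075],[0,0.008,-0.026,2.4,0.3,-0.5,0.075],[0,0.009,-0.032,0,0,0,0.075],[0,0.009,-0.032,0,0,0,0.075],[0,0.009,-0.032,0,0,0,0.075],[0,0.009,-0.032,0,0,0,0.075],[0,0.009,-0.032,0,0,0,0.075],[0,0.008,-0.028,0,0,0,0.075],[0,0.006,-0.022,0,0,0,0.075],[0,0.004,-0.016,0,0,0,0.075],[0,0.003,-0.01,0,0,0,0.075],[0,0.002,-0.006,0,0,0,0.075],[0,0.001,-0.003,0,0,0,0.075],[0,0,0,0,0,0,0.075]]])

```text
t: 24.57
tool_pos: [0.6493, 0.2175, 0.146]
tool_rot: [1.148, 1.243, -1.162]
contact_force: [0.3, 0.0, 0.2]
opening: 0.075
```

```bash
python3 -c "
from h import *
go(.6422,.2478,.032,1.677+np.pi/2)
"
```

```text
t 24.57 tcp [0.6493 0.2175 0.146 ] open 0.075 F [0.3 0.  0.2] q6 0.14
turn deg [-1.86  0.31  0.37] shift mm [114.   -3.9 -30.9]
```

Emit:
arm_command(plan=[[[0.01,-0.001,-0.007,-1,0.1,0.1,0.075],[0.018,-0.001,-0.01,-0.8,0.1,0.1,0.075],[0.02,-0.001,-0.007,0,0.1,0.1,0.075],[0.016,0,-0.004,0,0,0,0.075],[0.01,0,0,0,0,0,0.075],[0.004,0,0,0,0,0,0.075],[0,0,0,0,0,0,0.07],[0,0,0,0,0,0,0.07]]])

```text
t: 25.23
tool_pos: [0.6437, 0.2398, 0.0628]
tool_rot: [1.133, 1.256, -1.134]
contact_force: [0.1, -0.8, 1.0]
opening: 0.07
```

```bash
python3 -c "
from h import *
go(.6422,.2478,.032,1.677+np.pi/2)
"
```

```text
t 25.23 tcp [0.6437 0.2398 0.0628] open 0.07 F [ 0.1 -0.8  1. ] q6 0.15
turn deg [-0.22  0.05  0.04] shift mm [30.8 -0.7 -8.1]
```

Emit:
arm_command(plan=[[[0.002,-0.0005,-0.003,-0.2,0,0,0.066],[0.006,0,-0.003,0,0,0,0.064],[0.008,0,-0.001,0,0,0,0.064],[0.006,0,0,0,0,0,0.064],[0.004,0,0,0,0,0,0.064],[0.002,0,0,0,0,0,0.064],[0,0,0,0,0,0,0.064],[0,0,0,0,0,0,0.064]]])

```text
t: 25.9
tool_pos: [0.6451, 0.2472, 0.0357]
tool_rot: [1.134, 1.253, -1.127]
contact_force: [0.9, 0.6, -0.6]
opening: 0.0645
```

```bash
python3 -c "
from h import *
go(.6422,.2478,.032,1.677+np.pi/2)
"
```

```text
t 25.9 tcp [0.6451 0.2472 0.0357] open 0.0645 F [ 0.9  0.6 -0.6] q6 0.15
turn deg [-0.05  0.01 -0.31] shift mm [ 3.7 -2.8 -0.9]
```

Emit:
arm_command(plan=[[[0.0015,-0.0015,-0.0005,0,0,-0.2,0.064],[0.0015,-0.001,0,0,0,0,0.06],[0,0,0,0,0,0,0.055],[0,0,0,0,0,0,0.05],[0,0,0,0,0,0,0.045],[0,0,0,0,0,0,0.04],[0,0,0,0,0,0,0.035],[0,0,0,0,0,0,0.035],[0,0,0,0,0,0,0.035]]], squeeze=65)

```text
t: 26.65
tool_pos: [0.6425, 0.2475, 0.0335]
tool_rot: [1.132, 1.256, -1.13]
contact_force: [-0.1, -0.0, 0.3]
opening: 0.0487
```

Emit:
arm_command(plan=[[[-0.004,0,0,0,0,0,0.035],[-0.008,0,0,0,0,0,0.035],[-0.012,0,0,0,0,0,0.035],[-0.015,0,0,0,0,0,0.035],[-0.015,0,0,0,0,0,0.035],[-0.015,0,0,0,0,0,0.035],[-0.012,0,0,0,0,0,0.035],[-0.006,0,0,0,0,0,0.035],[0,0,0,0,0,0,0.035]]])

```text
t: 27.4
tool_pos: [0.6395, 0.2467, 0.1257]
tool_rot: [1.128, 1.259, -1.135]
contact_force: [0.7, 0.1, -4.6]
opening: 0.0485
```

```bash
python3 -c "
from h import *
snap('scene','s8.png'); a=cv2.imread('pics/s8.png')[70:260,340:560]; cv2.imwrite('pics/s8c.png',cv2.resize(a,None,fx=2.5,fy=2.5,interpolation=cv2.INTER_CUBIC))
go(.618,-.004,.11,1.489+np.pi/2)"
```

```text
t 27.45 tcp [0.6395 0.2467 0.1253] open 0.0486 F [-0.8 -0.2 -3.7] q6 0.15
turn deg [10.72  0.09  0.24] shift mm [ 15.3  -1.  251.6]
```

View pics/s8c.png

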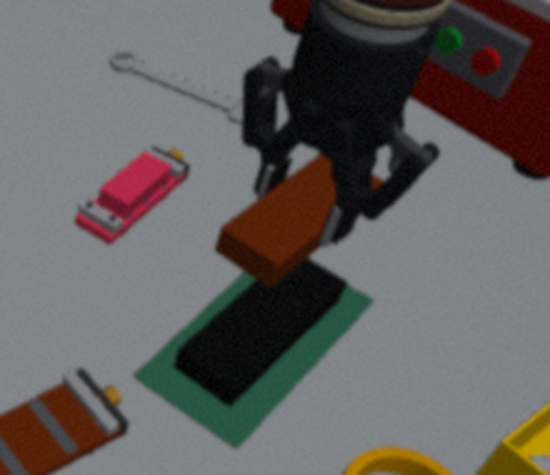

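Brown is held and black stayed put. On to the brown holder.

Emit:
arm_command(plan=[[[0,0,0,2.5,0,0,0.035],[0,0,0.008,3,0,0,0.035],[0,0,0.018,3,0,0,0.035],[0,0,0.026,1.5,0,0,0.035],[0,0,0.03,0,0,0,0.035],[0,0,0.03,0,0,0,0.035],[0,0,0.03,0,0,0,0.035],[0,0,0.028,0,0,0,0.035],[0,0,0.022,0,0,0,0.035],[0,0,0.016,0,0,0,0.035],[0,0,0.01,0,0,0,0.035],[0,0,0.006,0,0,0,0.035],[0,0,0.003,0,0,0,0.035],[0,0,0,0,0,0,0.035]]])

```text
t: 28.62
tool_pos: [0.6169, 0.0121, 0.1129]
tool_rot: [1.252, 1.189, -1.282]
contact_force: [0.2, 0.1, -4.2]
opening: 0.0487
```

```bash
python3 -c "
from h import *
go(.618,-.004,.06,1.489+np.pi/2)"
```

```text
t 28.62 tcp [0.6169 0.0121 0.1129] open 0.0487 F [ 0.2  0.1 -4.2] q6 -0.02
turn deg [0.42 0.14 1.33] shift mm [52.9  2.4 15.9]
```

Emit:
arm_command(plan=[[[0.004,0.001,0.004,0.2,0,0.5,0.035],[0.008,0.001,0.005,0.2,0.1,0.5,0.035],[0.011,0,0.004,0,0,0.3,0.035],[0.011,0,0.002,0,0,0,0.035],[0.007,0,0,0,0,0,0.035],[0.004,0,0,0,0,0,0.035],[0.002,0,0,0,0,0,0.035],[0,0,0,0,0,0,0.035]]])

```text
t: 29.28
tool_pos: [0.6173, 0.0002, 0.0601]
tool_rot: [1.267, 1.172, -1.265]
contact_force: [-0.8, 0.3, -5.1]
opening: 0.0486
```

```bash
python3 -c "
from h import *
go(.618,-.004,.0215,1.489+np.pi/2)"
```

```text
t 29.28 tcp [6.173e-01 2.000e-04 6.010e-02] open 0.0486 F [-0.8  0.3 -5.1] q6 -0.04
turn deg [ 0.28 -0.07 -0.02] shift mm [38.6  1.   4.2]
```

Emit:
arm_command(plan=[[[0.003,0.0005,0.002,0.2,0,0,0.035],[0.007,0.0005,0.002,0,0,0,0.035],[0.009,0,0.0005,0,0,0,0.035],[0.007,0,0,0,0,0,0.035],[0.004,0,0,0,0,0,0.035],[0.002,0,0,0,0,0,0.035],[0,0,0,0,0,0,0.035],[0,0,0,0,0,0,0.035]]])

```text
t: 29.95
tool_pos: [0.6192, -0.0045, 0.0255]
tool_rot: [1.27, 1.169, -1.266]
contact_force: [-1.1, -0.5, -4.2]
opening: 0.0484
```

```bash
python3 -c "
from h import *
go(.618,-.004,.0215,1.489+np.pi/2)
snap('scene','s9.png'); a=cv2.imread('pics/s9.png')[150:320,260:430]; cv2.imwrite('pics/s9c.png',cv2.resize(a,None,fx=3,fy=3,interpolation=cv2.INTER_CUBIC))"
```

```text
t 29.95 tcp [ 0.6192 -0.0045  0.0255] open 0.0484 F [-1.1 -0.5 -4.2] q6 -0.05
turn deg [ 0.09 -0.07 -0.12] shift mm [ 4.  -1.2 -0.4]
```

View pics/s9c.png

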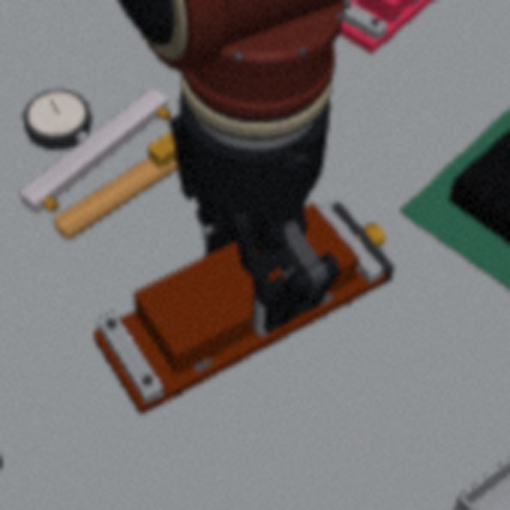

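The brown stone is between its jaws and square, 4 mm up. Lowering to contact.

Emit:
arm_command(plan=[[[0.0015,-0.0008,0,0,0,0,0.035],[0.0015,0,0,0,0,0,0.035],[0.0015,0,0,0,0,0,0.035],[0.0008,0,0,0,0,0,0.035]]])

```text
t: 30.33
tool_pos: [0.6193, -0.0044, 0.0215]
tool_rot: [1.271, 1.168, -1.264]
contact_force: [-2.5, -0.5, -0.1]
opening: 0.0486
```

Emit:
arm_command(plan=[[[0.001,0,0,0,0,0,0.035],[0.001,0,0,0,0,0,0.035]]])

```text
t: 30.5
tool_pos: [0.6193, -0.0044, 0.0215]
tool_rot: [1.27, 1.169, -1.265]
contact_force: [-4.9, -0.5, 3.1]
opening: 0.0483
```

Emit:
arm_command(plan=[[[0,0,0,0,0,0,0.053],[0,0,0,0,0,0,0.058],[0,0,0,0,0,0,0.064],[0,0,0,0,0,0,0.066],[-0.004,0,0,0,0,0,0.066],[-0.008,0,0,0,0,0,0.066],[-0.015,0,0,0,0,0,0.07],[-0.025,0,0,0,0,0,0.075],[-0.025,0,0,0,0,0,0.08],[-0.025,-0.02,0,0,0,0,0.08],[-0.01,-0.03,0,0,0,0,0.08],[0,-0.03,0,0,0,0,0.08],[0,-0.03,0,0,0,0,0.08],[0,-0.01,0,0,0,0,0.08],[0,0,0,0,0,0,0.08],[0,0,0,0,0,0,0.08]]])

```text
t: 31.83
tool_pos: [0.5019, 0.0044, 0.1498]
tool_rot: [1.28, 1.149, -1.248]
contact_force: [1.1, -1.1, -0.3]
opening: 0.0801
```

```bash
python3 -c "
from h import *
snap('top','t10.png');snap('scene','s10.png')
STONE['white']=STONE['white'][:2]+(.016,.038)
STONE['brown']=STONE['brown'][:2]+(.016,.041)
find('mid','white',(.6148,-.2584,.027))
find('mid','brown',(.618,-.004,.0285))
for c in('top','scene'):
  for n in('white_mid','brown_mid','pink_mid'): print(c,n,[(round(d['conf'],2),w(c,d['at']).round(3)) for d in mark_of(c,n)[:2]])
r=find('mid','black',(.642,.245,.0155))
go(r[0][0],r[0][1],.13,r[0][2]+np.pi/2)
a=cv2.imread('pics/t10.png')[110:290,150:530]; cv2.imwrite('pics/t10c.png',cv2.resize(a,None,fx=2.1,fy=2.1,interpolation=cv2.INTER_CUBIC))
"
```

```text
white mid px {'top': 1153, 'scene': 2074}
   ['top'] [ 0.6156 -0.2582  1.8456] 0.021
   ['scene'] [ 0.6148 -0.2577  1.8299] 0.03
   both [ 0.6152 -0.2578  1.8431] 0.028
brown mid px {'top': 1609, 'scene': 2093}
   ['top'] [ 0.6196 -0.0043  1.4869] 0.031
   ['scene'] [ 0.6187 -0.0024  1.4933] 0.033
   both [ 0.6192 -0.0031  1.4952] 0.035
top white_mid [(0.66, array([ 0.615, -0.261,  0.025]))]
top brown_mid [(0.67, array([ 0.625, -0.006,  0.026]))]
top pink_mid [(0.62, array([0.463, 0.267, 0.026]))]
scene white_mid [(0.7, array([ 0.617, -0.258,  0.013])), (0.69, array([ 0.615, -0.251,  0.026]))]
scene brown_mid [(0.85, array([ 0.619, -0.006,  0.027]))]
scene pink_mid [(0.78, array([0.466, 0.261, 0.024])), (0.44, array([ 0.62 , -0.005,  0.017]))]
black mid px {'top': 2221, 'scene': 1980}
   ['top'] [0.6438 0.2427 1.7287] 0.019
   ['scene'] [0.6424 0.2446 1.7374] 0.03
   both [0.6432 0.2433 1.7322] 0.027
t 32.53 tcp [0.5017 0.0044 0.1487] open 0.08 F [ 0.2 -0.3 -0.6] q6 -0.06
turn deg [-13.85   0.17  -1.45] shift mm [  18.7  178.  -213. ]
```

View pics/t10c.png

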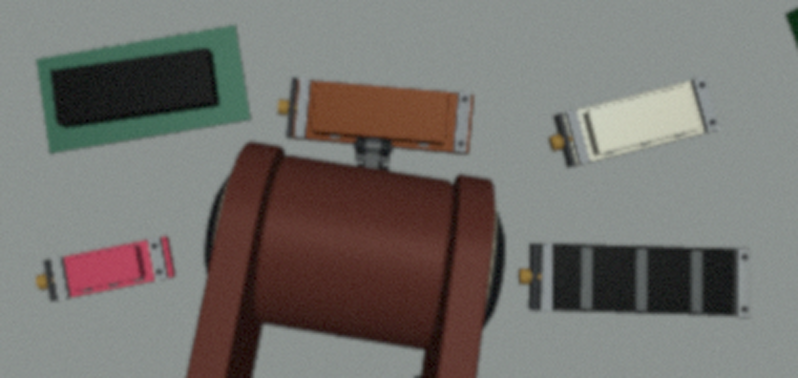

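Pink, white and brown all lie centred, with the fits within 2 mm. Black is at (0.6432, 0.2433), yaw 1.732.

Emit:
arm_command(plan=[[[0,0,0,-4,0,-0.5,0.08],[0,0,0,-5,0,-0.5,0.08],[0,0.007,-0.009,-4,0,-0.4,0.08],[0,0.016,-0.02,-0.8,0,0,0.08],[0,0.022,-0.026,0,0,0,0.08],[0,0.025,-0.03,0,0,0,0.08],[0,0.025,-0.03,0,0,0,0.08],[0,0.022,-0.026,0,0,0,0.08],[0,0.018,-0.022,0,0,0,0.08],[0,0.013,-0.016,0,0,0,0.08],[0,0.009,-0.01,0,0,0,0.08],[0,0.005,-0.006,0,0,0,0.08],[0,0.002,-0.003,0,0,0,0.08],[0,0,0,0,0,0,0.08]]])

```text
t: 33.7
tool_pos: [0.6369, 0.2371, 0.1464]
tool_rot: [1.08, 1.281, -1.085]
contact_force: [-0.3, -0.2, 0.7]
opening: 0.0798
```

```bash
python3 -c "
from h import *
go(.6432,.2433,.045,1.732+np.pi/2)"
```

```text
t 33.7 tcp [0.6369 0.2371 0.1464] open 0.0798 F [-0.3 -0.2  0.7] q6 0.08
turn deg [ 0.49  0.24 -0.  ] shift mm [101.4   7.2  -5.1]
```

Emit:
arm_command(plan=[[[0.008,0.003,-0.002,0.3,0.2,0,0.078],[0.016,0.003,-0.002,0.2,0,0,0.076],[0.02,0.0005,-0.0005,0,0,0,0.075],[0.018,0,0,0,0,0,0.075],[0.012,0,0,0,0,0,0.075],[0.007,0,0,0,0,0,0.075],[0.003,0,0,0,0,0,0.075],[0.001,0,0,0,0,0,0.075],[0,0,0,0,0,0,0.075]]])

```text
t: 34.45
tool_pos: [0.6409, 0.2373, 0.052]
tool_rot: [1.093, 1.279, -1.099]
contact_force: [-0.1, 0.2, 0.9]
opening: 0.0748
```

```bash
python3 -c "
from h import *
go(.6432,.2433,.009,1.732+np.pi/2)"
```

```text
t 34.45 tcp [0.6409 0.2373 0.052 ] open 0.0748 F [-0.1  0.2  0.9] q6 0.09
turn deg [-0.46  0.09  0.22] shift mm [43.   3.2 -5.5]
```

Emit:
arm_command(plan=[[[0.002,0.0015,-0.003,-0.3,0,0.2,0.073],[0.006,0.001,-0.002,0,0,0,0.072],[0.009,0,0,0,0,0,0.072],[0.009,0,0,0,0,0,0.072],[0.006,0,0,0,0,0,0.072],[0.004,0,0,0,0,0,0.072],[0.002,0,0,0,0,0,0.072],[0,0,0,0,0,0,0.072],[0,0,0,0,0,0,0.072]]])

```text
t: 35.2
tool_pos: [0.645, 0.244, 0.0131]
tool_rot: [1.093, 1.276, -1.087]
contact_force: [0.1, -0.2, 0.5]
opening: 0.072
```

```bash
python3 -c "
from h import *
go(.6432,.2433,.009,1.732+np.pi/2)"
```

```text
t 35.2 tcp [0.645  0.244  0.0131] open 0.072 F [ 0.1 -0.2  0.5] q6 0.1
turn deg [-0.11  0.06 -0.31] shift mm [ 4.1 -1.9  0.4]
```

Emit:
arm_command(plan=[[[0.0015,-0.001,0,0,0,-0.2,0.07],[0.0015,-0.0005,0,0,0,0,0.066],[0,0,0,0,0,0,0.06],[0,0,0,0,0,0,0.055],[0,0,0,0,0,0,0.05],[0,0,0,0,0,0,0.045],[0,0,0,0,0,0,0.04],[0,0,0,0,0,0,0.04],[0,0,0,0,0,0,0.04]]], squeeze=85)

```text
t: 35.95
tool_pos: [0.644, 0.2438, 0.0114]
tool_rot: [1.092, 1.278, -1.089]
contact_force: [0.3, -0.2, 0.1]
opening: 0.0538
```

Emit:
arm_command(plan=[[[-0.004,0,0,0,0,0,0.04],[-0.008,0,0,0,0,0,0.04],[-0.012,0,0,0,0,0,0.04],[-0.018,0,0,0,0,0,0.04],[-0.018,0,0,0,0,0,0.04],[-0.018,0,0,0,0,0,0.04],[-0.014,0,0,0,0,0,0.04],[-0.008,0,0,0,0,0,0.04],[0,0,0,0,0,0,0.04]]])

```text
t: 36.7
tool_pos: [0.6375, 0.2423, 0.1105]
tool_rot: [1.083, 1.287, -1.101]
contact_force: [0.9, 0.1, -4.7]
opening: 0.0537
```

```bash
python3 -c "
from h import *
snap('scene','s11.png'); a=cv2.imread('pics/s11.png')[70:260,340:560]; cv2.imwrite('pics/s11c.png',cv2.resize(a,None,fx=2.5,fy=2.5,interpolation=cv2.INTER_CUBIC))
go(.46,-.2591,.115,1.561+np.pi/2)"
```

```text
t 36.75 tcp [0.6372 0.2422 0.1097] open 0.0538 F [ 0.   0.8 -5.6] q6 0.1
turn deg [9.68 0.21 0.75] shift mm [  -5.3 -172.3  503. ]
```

View pics/s11c.png

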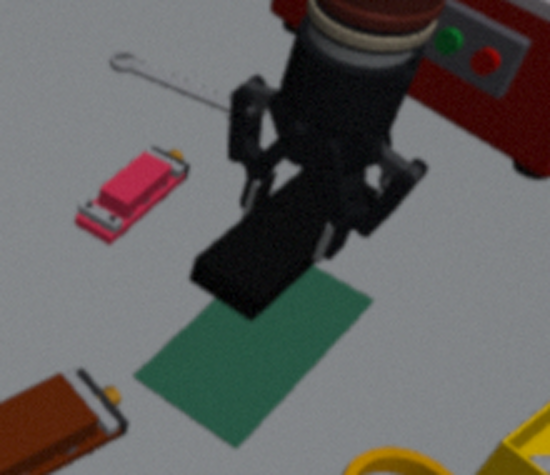

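Black is held. On to its holder.

Emit:
arm_command(plan=[[[-0.003,0,0,3,0.1,0.2,0.04],[0,-0.003,0.008,3.5,0.1,0.2,0.04],[0,-0.006,0.018,3,0,0.2,0.04],[0,-0.009,0.026,0,0,0,0.04],[0,-0.011,0.032,0,0,0,0.04],[0,-0.0115,0.034,0,0,0,0.04],[0,-0.0115,0.034,0,0,0,0.04],[0,-0.0115,0.034,0,0,0,0.04],[0,-0.0115,0.034,0,0,0,0.04],[0,-0.0115,0.034,0,0,0,0.04],[0,-0.0115,0.034,0,0,0,0.04],[0,-0.0115,0.034,0,0,0,0.04],[0,-0.0115,0.034,0,0,0,0.04],[0,-0.01,0.03,0,0,0,0.04],[0,-0.008,0.024,0,0,0,0.04],[0,-0.006,0.018,0,0,0,0.04],[0,-0.005,0.014,0,0,0,0.04],[0,-0.003,0.01,0,0,0,0.04],[0,-0.002,0.006,0,0,0,0.04],[0,0,0.003,0,0,0,0.04]]])

```text
t: 38.42
tool_pos: [0.4555, -0.2331, 0.0911]
tool_rot: [1.207, 1.234, -1.239]
contact_force: [1.4, 0.5, -6.6]
opening: 0.054
```

```bash
python3 -c "
from h import *
go(.46,-.2591,.065,1.561+np.pi/2)"
```

```text
t 38.42 tcp [ 0.4555 -0.2331  0.0911] open 0.054 F [ 1.4  0.5 -6.6] q6 -0.6
turn deg [-0.08 -0.38  1.92] shift mm [26.1  4.8 25.9]
```

Emit:
arm_command(plan=[[[0.002,0.002,0.006,0,-0.2,0.7,0.04],[0.004,0.002,0.008,0,-0.2,0.7,0.04],[0.006,0,0.006,0,0,0.5,0.04],[0.006,0,0.003,0,0,0,0.04],[0.004,0,0.001,0,0,0,0.04],[0.002,0,0,0,0,0,0.04],[0,0,0,0,0,0,0.04],[0,0,0,0,0,0,0.04]]])

```text
t: 39.08
tool_pos: [0.4599, -0.2564, 0.0622]
tool_rot: [1.217, 1.207, -1.213]
contact_force: [-0.1, 0.7, -6.0]
opening: 0.0538
```

```bash
python3 -c "
from h import *
go(.46,-.2591,.0244,1.561+np.pi/2)"
```

```text
t 39.08 tcp [ 0.4599 -0.2564  0.0622] open 0.0538 F [-0.1  0.7 -6. ] q6 -0.64
turn deg [ 0.12 -0.15 -0.04] shift mm [37.8  0.2  2.7]
```

Emit:
arm_command(plan=[[[0.003,0,0.001,0.1,-0.1,0,0.04],[0.007,0,0.001,0,0,0,0.04],[0.008,0,0.0005,0,0,0,0.04],[0.007,0,0,0,0,0,0.04],[0.004,0,0,0,0,0,0.04],[0.002,0,0,0,0,0,0.04],[0,0,0,0,0,0,0.04],[0,0,0,0,0,0,0.04]]])

```text
t: 39.75
tool_pos: [0.4601, -0.2582, 0.0276]
tool_rot: [1.216, 1.206, -1.214]
contact_force: [0.1, -0.6, -5.6]
opening: 0.0541
```

```bash
python3 -c "
from h import *
go(.46,-.2591,.0244,1.561+np.pi/2)
snap('scene','s12.png'); a=cv2.imread('pics/s12.png')[190:330,90:270]; cv2.imwrite('pics/s12c.png',np.clip(cv2.resize(a,None,fx=3,fy=3,interpolation=cv2.INTER_CUBIC)*1.8,0,255))"
```

```text
t 39.75 tcp [ 0.4601 -0.2582  0.0276] open 0.0541 F [ 0.1 -0.6 -5.6] q6 -0.65
turn deg [ 0.08 -0.07 -0.03] shift mm [ 3.2 -0.   0.9][ WARN:0@0.473] global loadsave.cpp:1063 imwrite_ Unsupported depth image for selected encoder is fallbacked to CV_8U.
```

View pics/s12c.png

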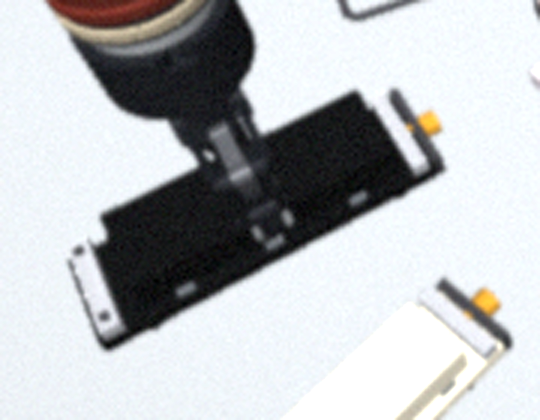

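The black stone is between its jaws, 3 mm above the seat. Lowering to contact.

Emit:
arm_command(plan=[[[0.0015,0,0.0005,0,0,0,0.04],[0.0015,0,0,0,0,0,0.04],[0.001,0,0,0,0,0,0.04],[0.001,0,0,0,0,0,0.04]]])

```text
t: 40.13
tool_pos: [0.4609, -0.2594, 0.0243]
tool_rot: [1.216, 1.204, -1.214]
contact_force: [-4.9, 4.1, 6.4]
opening: 0.0538
```

Emit:
arm_command(plan=[[[0.001,0,0,0,0,0,0.04],[0.001,0,0,0,0,0,0.04]]])

```text
t: 40.3
tool_pos: [0.4609, -0.2594, 0.0243]
tool_rot: [1.216, 1.206, -1.215]
contact_force: [-4.3, 2.8, 2.6]
opening: 0.0536
```

Emit:
arm_command(plan=[[[0,0,0,0,0,0,0.058],[0,0,0,0,0,0,0.064],[0,0,0,0,0,0,0.07],[0,0,0,0,0,0,0.072],[-0.004,0,0,0,0,0,0.072],[-0.008,0,0,0,0,0,0.072],[-0.015,0,0,0,0,0,0.075],[-0.025,0,0,0,0,0,0.08],[-0.025,0,0,0,0,0,0.08],[-0.025,0,0,0,0,0,0.08],[-0.02,0,0.01,0,0,0,0.08],[-0.01,-0.01,0.02,0,0,0,0.08],[0,-0.015,0.03,0,0,0,0.08],[0,-0.015,0.03,0,0,0,0.08],[0,-0.015,0.03,0,0,0,0.08],[0,-0.015,0.03,0,0,0,0.08],[0,-0.01,0.02,0,0,0,0.08],[0,-0.005,0.01,0,0,0,0.08],[0,0,0,0,0,0,0.08],[0,0,0,0,0,0,0.08]]])

```text
t: 41.97
tool_pos: [0.377, -0.4508, 0.1839]
tool_rot: [1.208, 1.176, -1.205]
contact_force: [-1.3, 0.9, -1.0]
opening: 0.0798
```

```bash
python3 -c "
from h import *
snap('top','t13.png');snap('scene','s13.png')
for n,p,h in (('pink',(.4615,.2635),.02),('white',(.6148,-.2584),.022),('brown',(.618,-.004),.025),('black',(.46,-.2591),.025)):
  STONE[n]=STONE[n][:2]+(.016,.016+h)
  find('mid',n,p+(.028,))
for n in('gauge_mid','brush_mid'): print(n,[(round(d['conf'],2),w('top',d['at']).round(3)) for d in mark_of('top',n)[:2]])
print(ctrl.get_obs()['tool_pos'])
a=cv2.imread('pics/t13.png')[110:290,150:530]; cv2.imwrite('pics/t13c.png',np.clip(cv2.resize(a,None,fx=2.1,fy=2.1,interpolation=cv2.INTER_CUBIC)*1.5,0,255).astype(np.uint8))
"
```

```text
pink mid px {'top': 579, 'scene': 462}
   ['top'] [0.4633 0.2625 1.7683] 0.029
   ['scene'] [0.4623 0.2629 1.8021] 0.024
   both [0.4629 0.2629 1.7948] 0.028
white mid px {'top': 1131, 'scene': 2106}
   ['top'] [ 0.6154 -0.2588  1.8358] 0.03
   ['scene'] [ 0.6151 -0.2569  1.8237] 0.021
   both [ 0.6151 -0.2574  1.8253] 0.026
brown mid px {'top': 1651, 'scene': 2096}
   ['top'] [ 0.6197 -0.0043  1.4891] 0.018
   ['scene'] [ 0.6188 -0.0024  1.4928] 0.035
   both [ 0.6195 -0.0032  1.4928] 0.03
black mid px {'top': 2386, 'scene': 3143}
   ['top'] [ 0.4612 -0.2602  1.5489] 0.016
   ['scene'] [ 0.4598 -0.2594  1.5658] 0.027
   both [ 0.4605 -0.2595  1.5544] 0.025
gauge_mid [(0.89, array([ 0.454, -0.006,  0.005]))]
brush_mid [(0.65, array([0.497, 0.003, 0.005])), (0.65, array([ 0.621, -0.008,  0.018]))]
[ 0.37715048 -0.4505662   0.18339827]
```

View pics/t13c.png

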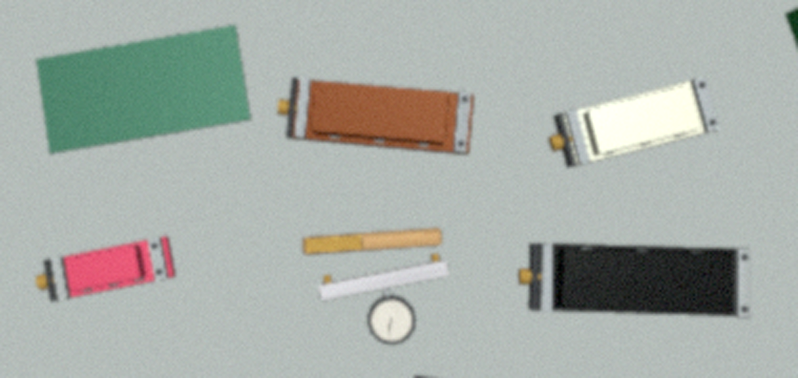

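All four stones lie square in their holders. The gauge and brush are where they were, and the arm is clear. Handing in.

```bash
python3 -c "
from station import *
print(finish_job())"
```

```text
the job is handed in; nothing more can be done
None
```

I took the stack apart from the top (pink, white, brown, black). Each stone was lowered until the seat took its weight, then released and left in its own holder. I handed the job in at about t = 42 s; the hand-in gave no verdict.

**Final check:** fits from both cameras put every stone within 2 mm of its seat centre and within 1° of its holder's axis. Each stopped at the contact height I predicted. The gauge and brush read within about 2 mm of where they started, and the arm was clear of everything.

**Checks that failed or disagreed:**
- Fits of the pink stone while the gripper covered it were useless, so I ignored them.
- One mask of the white stone in its holder failed (white on white), but two later ones were clean.
- For the brush, the network's second candidate matched the brown holder; I took it as a false match.

**Slips along the way:** early on I turned the tool the wrong way once, and sent one row in mm instead of m. Neither touched anything.

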